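# Pull the herb tray up to the sorting line

### The job

Two white trays stand at the back of the table. Hook your fingertips behind the far rim of the one that holds the dried herb and slide it towards you, without lifting it, until its near rim lies over the green tape line, parallel to it; then let go. Leave the tray with the brass weights where it is.

Things in the scene. Friction and masses are not known exactly. Their poses are not given: they have to be found in the camera images.
- herb_tray: White open tray with a blue rolled rim, holding a low brown heap of dried herb (below the rim). 150 mm along x and 190 mm along y over the rim, 40 mm high; rim 8 mm thick, 4 mm out from the walls. Loose, 0.4 to 0.6 kg. Origin: centre of its underside. Its +x points away from the robot (within 9 degrees): far rim at x = +75 mm, near rim at -75 mm. 60 mm of table behind the far rim is free.
- weight_tray: The same kind of tray, of the same size, with the same origin and axes, holding two brass weights (30 and 24 mm high). It stands beside the herb tray, at its left or right, at least 50 mm away; it must stay there.
- tape_line: Straight strip of green tape stuck flat on the table in front of the trays, 18 mm wide along its x and 560 mm long along its y, of no real thickness. Origin: its middle, on the table. Its x points away from the robot (within 9 degrees), so the line may run a little aslant.

How it is judged (in metres and radians):
On the way:
1. the herb tray is pulled from its far side: the fingers touch it, beyond its middle, after it has come at least 30 mm nearer (contact force between the fingers and herb_tray above 0.2 N and x of the grasp point in the frame of herb_tray above 0.02 m and distance of herb_tray from where it was at the start of the episode above 0.03 m), for 0.1 s.
At the end, for the whole second after the job is handed in: The herb tray is flat and at rest on the table, its near rim over the green line (within 15 mm of the line's middle), parallel to the line within 12 degrees, its centre between the line's ends; the weight tray is within 20 mm of its starting place (x of herb_tray in the frame of tape_line between 0.06 and 0.09 m and y of herb_tray in the frame of tape_line between -0.28 and 0.28 m and angle between the x axis of herb_tray and the x axis of tape_line, either way round below 0.21 rad and angle between herb_tray's own z axis and vertical below 0.05 rad and height (world z) of herb_tray below 0.005 m and linear speed of herb_tray below 0.02 m/s and distance of weight_tray from where it was at the start of the episode below 0.02 m); the robot touches nothing.
It fails at once if the herb tray is lifted more than 20 mm or tipped more than 15 degrees (height (world z) of herb_tray above 0.02 m or angle between herb_tray's own z axis and vertical above 0.26 rad).
It fails at once if the weight tray is pushed more than 20 mm from its place (distance of weight_tray from where it was at the start of the episode above 0.02 m).
It also fails if it takes over 35 s, if anything falls off the work surface, if the arm or the gripper's body presses on something with over 40 N, if the wrist force passes 120 N, or if a joint passes its speed limit or range.

### The arm

A 6-joint arm with a two-finger parallel gripper is mounted at the origin on a cart in front of the work surface, level with it; the furniture and walls round the work are solid. World frame = base frame: x ahead of the robot, y to its left, z up, the work surface at z = 0. Lengths are in mm, angles in rad, forces in N, time in s.
With the tool pointing down it reaches from about 225 to 875 mm from the base axis. Payload 3.4 kg.
Tool frame: the origin (TCP) lies midway between the tips of the shut fingers; the grasp point (between the pads) lies 19 mm behind it; z points along the fingers, y is the direction in which the jaws open and shut (so a half turn about z gives the same grasp; the last joint's range is limited). The gripper opens to 85 mm and grips with 20 to 120 N. Pads are 22 mm wide; open, the fingers measure 114 mm over their backs; the gripper's body (76 mm by 85 mm) begins 54 mm behind the grasp point. The pads swing forward as they close: fully open they stand 13 mm farther back than shut.
Start: joints at [1.177, 0.276, 1.505, -0, 1.361, -0.121], TCP at [154.939, 553.77, 193.528] pointing down, gripper open.
Joint ranges: [-2.89, 2.89], [-0.75, 2.08], [0.22, 2.7], [-1.18, 4.32], [0.11, 2.71], [-2.7, 2.7]. Speed limits (rad/s): [2.57, 2.57, 3.14, 3.14, 3.14, 3.14].

### API

Orientations are given as a unit quaternion [w, x, y, z].
In Python, from rig import robot, grab_frame, job gives the robot as it stands.
- The arm moves only by the tool servo_tool, never from a script. Its argument "series" is text: rows parted by semicolons, each of 7 numbers parted by spaces: the finger opening in cm, from 0 to 8.54, then the shift along the tool's x, y, z in cm, then the turn, a rotation vector about the tool's x, y, z in degrees. In form: jaw dx dy dz rx ry rz; .... A call has 1 to 5 rows; each row is the pose to reach, as a shift and turn from the pose commanded when the call began, along the tool's axes at that moment; what a row does not reach only later rows make up. A row lasts 1/8 s, in which the tool goes at most 62.5 mm and 10.7 degrees, less where a joint would pass 70% of its speed; a pose out of reach is approached as far as the arm can. A call with a gripper value outside its range is refused whole. The fingers move at their own pace and stop on an object; the grip force is fixed at half the most. Time passes only in rows, so rows that repeat a pose let the fingers close. It gives the time, the measured TCP pose, the force and the opening at its end, in the units of the state.
- robot.get_state(): the state, without advancing time (a new reading comes with each control period).
- grab_frame(name): name is "scene" or "side" or "wrist"; returns a dict with "image" (384x512x3 uint8, red, green, blue), "fx", "fy", "cx", "cy" (pixels), "xyz" and "attitude" of the camera in the world; the wrist camera has in their place "T_tool_cam" (4x4, takes a point from camera to tool coordinates, whose origin is the TCP and whose axes are the flange's). Camera axes: x right, y down, z forward; pixel columns grow to the right and rows downward; lengths in mm; the calibration is good to about 2 mm. A picture is of the moment at which its call begins: read the wrist's pose just before it. There is no depth.
- job.sign_off(): hands the job in, once; it reports no verdict.
The state is a dict: "time": time; "joint_pos": joint angles; "joint_velocities": joint speeds; "effort": joint torques, N m; "tool_pos": TCP position; "ee_rot": TCP orientation; "force": force on the tool from outside, world axes, zero at the start; "ft_torque": the same for the moment, N m; "finger_gap": finger opening in mm.
Only numpy, scipy, OpenCV 4.12 (cv2) and the standard library are available. Lean on these libraries where they do the work, as an engineer would, in place of code of your own. Each camera call takes 0.05 s, during which the arm holds its last target. There are 200 camera calls.

## Working session

There is one attempt and no reset: what is moved stays moved. The work goes in short steps, Python scripts to look and compute and a tool call to move; the robot and the scene stay as the last step left them, time stands still between calls to the robot, and variables do not carry over. Pictures are saved under pics/ and viewed, about 8 in all and at most 12, crops included, and the job is handed in when it is done.

Besides the shell and the picture viewer there is one more tool, called after "Request:" by a JSON object that holds its "api" and its "payload", one argument or row to a line. servo_tool: Moves the arm, as the interface text tells. Its arguments: {"type":"object","properties":{"series":{"type":"string"}},"required":["series"]}

```bash
mkdir -p pics; ls; python3 - <<'E'
from rig import robot, grab_frame
import cv2
s=robot.get_state();print({k:s[k] for k in('time','tool_pos','ee_rot','force','finger_gap')})
ims=[]
for n in("scene","side"):
    f=grab_frame(n);cv2.imwrite(f'pics/{n}0.png',f['image'][...,::-1]);print(n,{k:v for k,v in f.items() if k!='image'})
    ims.append(f['image'][...,::-1])
import numpy as np
cv2.imwrite('pics/both0.png',cv2.resize(np.vstack(ims),(400,600)))
E
```

```text
pics
{'time': 0.0, 'tool_pos': array([154.71212859, 553.16949427, 192.65160134]), 'ee_rot': array([-2.14930717e-04,  1.35983162e-01,  9.90710740e-01, -8.73440858e-04]), 'force': array([-0.20554234,  0.31392493, -0.73178226]), 'finger_gap': 85.16509236385058}
scene {'fx': 377.49435573293226, 'fy': 377.49435573293226, 'cx': 253.83071273233963, 'cy': 190.35833227272983, 'xyz': array([ 175.87399314, -682.47688587,  385.13528776]), 'attitude': array([-0.51792191,  0.8313259 , -0.16950973,  0.10918148])}
side {'fx': 468.56112659269536, 'fy': 468.56112659269536, 'cx': 257.9805825468751, 'cy': 184.9957415135561, 'xyz': array([302.60350088, 726.46773299, 460.35764861]), 'attitude': array([ 0.05669377, -0.10846196,  0.85803909, -0.49878928])}
```

View pics/scene0.png

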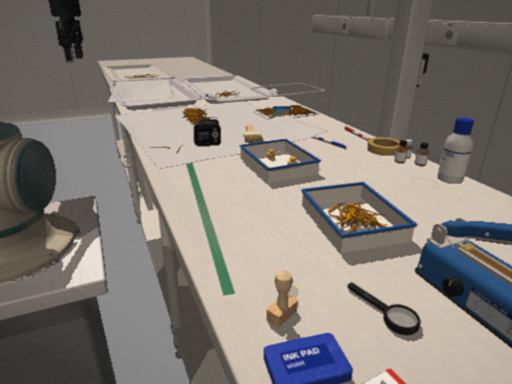

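View pics/side0.png

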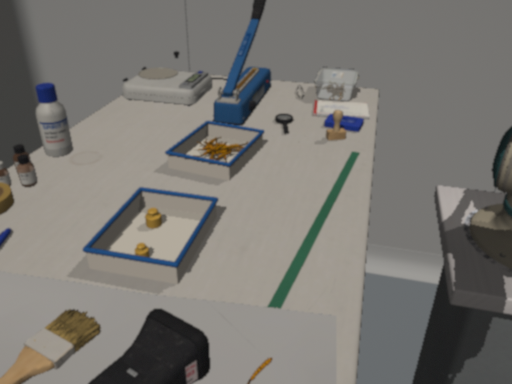

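The herb tray is the right-hand one: scene corners are about (303,190), (365,184), (413,222) and (350,238); in the side view it spans (168,150) to (264,131). The weights are in the left tray. The green strip runs from (190,165) to (228,290) in the scene view.

```bash
cat > h.py <<'E'
import numpy as np, cv2
from scipy.spatial.transform import Rotation as R
from rig import robot, grab_frame
def rot(q): return R.from_quat(np.r_[q[1:],q[0]])
def rays(f,p):
    p=np.atleast_2d(p).astype(float)
    d=np.c_[(p[:,0]-f['cx'])/f['fx'],(p[:,1]-f['cy'])/f['fy'],np.ones(len(p))]
    return rot(f['attitude']).apply(d)
def plane(f,p,z):
    d=rays(f,p); return f['xyz']+d*((z-f['xyz'][2])/d[:,2])[:,None]
def tri(fa,pa,fb,pb):
    da,db=rays(fa,pa)[0],rays(fb,pb)[0]
    t=np.linalg.lstsq(np.c_[da,-db],fb['xyz']-fa['xyz'],rcond=None)[0]
    A=fa['xyz']+da*t[0];B=fb['xyz']+db*t[1]
    return (A+B)/2,np.linalg.norm(A-B)
def blobs(f,lo,hi,amin):
    h=cv2.cvtColor(f['image'],cv2.COLOR_RGB2HSV)
    m=cv2.inRange(h,lo,hi)
    m=cv2.morphologyEx(m,cv2.MORPH_CLOSE,np.ones((3,3)))
    c,_=cv2.findContours(m,cv2.RETR_EXTERNAL,cv2.CHAIN_APPROX_NONE)
    return [cv2.convexHull(x)[:,0] if 0 else x[:,0] for x in c if cv2.contourArea(x)>amin]
BLUE=((105,130,40),(125,255,255)); GREEN=((65,90,30),(95,255,200))
def quad(c):
    h=cv2.convexHull(c)
    return cv2.approxPolyN(h,4)[0]
E
python3 - <<'E'
from h import *
F={n:grab_frame(n) for n in("scene","side")}
for n,f in F.items():
    print(n)
    for c in blobs(f,*BLUE,300):
        w=plane(f,c,40); r=cv2.minAreaRect(w[:,:2].astype(np.float32))
        print(' blue',c.min(0),c.max(0),np.round(np.r_[r[0],r[1],r[2]],1),quad(c).tolist(),np.round(plane(f,quad(c),40)[:,:2]).tolist())
    for c in blobs(f,*GREEN,200):
        w=plane(f,c,0); r=cv2.minAreaRect(w[:,:2].astype(np.float32))
        print(' green',c.min(0),c.max(0),np.round(np.r_[r[0],r[1],r[2]],1))
E
```

```text
scene
 blue [264 334] [351 383] [ 342.8 -444.5   64.2   85.9   80.8] [[360, 383], [273, 383], [261, 346], [330, 332]] [[380.0, -488.0], [298.0, -453.0], [306.0, -406.0], [389.0, -419.0]]
 blue [417 243] [511 317] [ 618.7 -403.3  165.6  100.    82.6] [[511, 287], [511, 318], [410, 290], [431, 227]] [[663.0, -449.0], [608.0, -487.0], [530.0, -399.0], [684.0, -288.0]]
 blue [443 221] [511 240] [ 757.4 -326.4   54.5  117.8   57.1] [[511, 223], [511, 240], [449, 234], [441, 220]] [[827.0, -333.0], [775.0, -370.0], [695.0, -317.0], [720.0, -277.0]]
 blue [302 183] [415 236] [ 607.5 -171.4  187.4  147.3   82. ] [[418, 225], [342, 237], [300, 189], [363, 182]] [[668.0, -274.0], [522.0, -254.0], [548.0, -67.0], [693.0, -89.0]]
 green [211 245] [233 293] [ 325.4 -201.   131.3   14.5   82.2]
side
 blue [ 84 188] [216 266] [6.043e+02 1.681e+02 1.461e+02 1.866e+02 5.000e-01] [[218, 198], [177, 266], [82, 250], [140, 188]] [[532.0, 73.0], [530.0, 260.0], [676.0, 262.0], [677.0, 77.0]]
 blue [167  69] [268 165] [ 606.8 -384.6  669.9  164.1   89.4] [[262, 133], [229, 166], [152, 151], [271, 60]] [[525.0, -219.0], [549.0, -46.0], [722.0, -68.0], [642.0, -831.0]]
 blue [223  19] [257  95] [ 766.8 -989.7   54.9 1105.5   10.4] [[249, 68], [230, 95], [221, 95], [262, -6]] [[688.0, -716.0], [670.0, -447.0], [693.0, -441.0], [1043.0, -2356.0]]
 green [270 153] [357 306] [353.7   2.9 521.8  14.2  81.7]
```

```bash
cat >> h.py <<'E'
def trayquad(f,roi):
    x0,y0,x1,y1=roi; g=dict(f); im=np.zeros_like(f['image']); im[y0:y1,x0:x1]=f['image'][y0:y1,x0:x1]; g['image']=im
    c=max(blobs(g,*BLUE,100),key=len); return quad(c).astype(float)
E
python3 - <<'E'
from h import *
a,b=grab_frame("scene"),grab_frame("side")
def order(f,q):
    w=plane(f,q,40)[:,:2]; m=w.mean(0); return q[np.argsort(np.arctan2(*(w-m).T[::-1]))]
for ra,rb in (((295,175,425,245),(160,122,270,180)),((235,135,325,185),(75,180,225,275))):
    qa,qb=order(a,trayquad(a,ra)),order(b,trayquad(b,rb)); print(qa.tolist(),qb.tolist())
    for p,q in zip(qa,qb):
        X,e=tri(a,p,b,q); print(np.round(X,1),round(e,1))
for n,f in(('a',a),('b',b)):
    h=cv2.cvtColor(f['image'],cv2.COLOR_RGB2HSV); m=cv2.inRange(h,(65,80,30),(95,255,200))
    k,l,s,_=cv2.connectedComponentsWithStats(m)
    w=np.vstack([plane(f,np.argwhere(l==i)[:,::-1],0) for i in range(1,k) if s[i,4]>60])[:,:2]
    w=w[(abs(w[:,0]-350)<70)]
    A=np.polyfit(w[:,1],w[:,0],1); print(n,'line x=%.4f*y+%.1f'%tuple(A),w.min(0),w.max(0))
print('press lever root',tri(a,(443,224),b,(226,94)), 'press near corner',tri(a,(420,258),b,(262,80)))
print('stamp base scene',plane(a,[(268,318),(298,295)],0),'bottle',plane(a,[(452,180)],0))
E
```

```text
[[342.0, 237.0], [418.0, 225.0], [363.0, 182.0], [300.0, 189.0]] [[273.0, 122.0], [206.0, 122.0], [164.0, 153.0], [229.0, 166.0]]
[ 511.2 -266.8   49.9] 1.4
[ 676.  -266.5   32.8] 3.0
[701.1 -79.2  33.8] 1.5
[553.4 -57.4  34.3] 1.4Traceback (most recent call last):
  File "<stdin>", line 6, in <module>
  File "h.py", line 28, in trayquad
    c=max(blobs(g,*BLUE,100),key=len); return quad(c).astype(float)
ValueError: max() iterable argument is empty
```

```bash
python3 - <<'E'
import cv2,numpy as np
a=cv2.imread('pics/scene0.png')[150:310,290:512];b=cv2.imread('pics/side0.png')[0:180,140:390]
cv2.imwrite('pics/c.png',np.vstack([cv2.resize(a,(416,300)),cv2.resize(b,(416,300))]))
E
```

```text
(no output)
```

View pics/c.png

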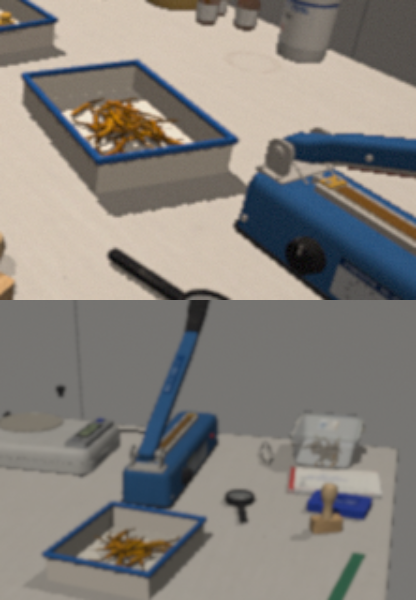

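The crop shows the herb tray clear of the blue sealer: the nearest part is its hinge, to the right of the far right corner.

```bash
cat > m.py <<'E'
from h import *
def tray(f,roi):
    x0,y0,x1,y1=roi; h=cv2.cvtColor(f['image'],cv2.COLOR_RGB2HSV); m=np.zeros(h.shape[:2],np.uint8)
    m[y0:y1,x0:x1]=cv2.inRange(h,(102,110,30),(128,255,255))[y0:y1,x0:x1]
    m=cv2.morphologyEx(m,cv2.MORPH_CLOSE,np.ones((3,3)))
    k,l,s,_=cv2.connectedComponentsWithStats(m); i=1+np.argmax(s[1:,4])
    c=np.argwhere(l==i)[:,::-1]; w=plane(f,c,40)[:,:2].astype(np.float32)
    r=cv2.minAreaRect(w); bx=cv2.boxPoints(r); m=bx.mean(0)
    bx=bx[np.argsort(np.arctan2(*(bx-m).T[::-1]))]   # nearR, farR, farL, nearL
    px=np.array([c[np.argmin(np.linalg.norm(w-b,axis=1))] for b in bx])
    e=bx[2]-bx[1]+bx[3]-bx[0]; return r,bx,px,np.degrees(np.arctan2(-e[0],e[1]))
def line(f,lo=285,hi=420):
    h=cv2.cvtColor(f['image'],cv2.COLOR_RGB2HSV); m=cv2.inRange(h,(65,80,30),(95,255,200))
    k,l,s,_=cv2.connectedComponentsWithStats(m)
    w=np.vstack([plane(f,np.argwhere(l==i)[:,::-1],0) for i in range(1,k) if s[i,4]>60])[:,:2]
    w=w[(w[:,0]>lo)&(w[:,0]<hi)&(abs(w[:,1])<330)]
    A=np.polyfit(w[:,1],w[:,0],1); return A,w.min(0),w.max(0)
E
python3 - <<'E'
from m import *
a,b=grab_frame("scene"),grab_frame("side")
for nm,ra,rb in (('herb',(295,175,416,245),(160,122,266,180)),('weight',(235,135,325,185),(75,180,225,275))):
    A,B=tray(a,ra),tray(b,rb)
    for T in(A,B): print(nm,np.round(T[0][0],1),np.round(T[0][1],1),'yaw',round(T[3],2),T[2].tolist())
    for p,q in zip(A[2],B[2]):
        X,e=tri(a,p,b,q); print('   ',np.round(X,1),round(e,1))
for f in(a,b): print('line',*[np.round(v,4) for v in line(f)])
print('sealer hinge',tri(a,(434,228),b,(223,94)), 'near corner',tri(a,(419,267),b,(215,120)))
E
```

```text
herb [ 607.6 -171.5] [188.3 148.2] yaw -8.04 [[343, 237], [415, 225], [364, 183], [302, 190]]
herb [ 606.5 -163.7] [215.8 145.8] yaw -7.91 [[260, 130], [211, 122], [166, 152], [229, 165]]
    [ 534.  -244.9   33.6] 5.6
    [ 665.  -268.3   34.9] 6.6
    [699.2 -84.8  33.9] 2.0
    [555.1 -62.6  33.8] 1.8
weight [603. 146.] [147.3 187. ] yaw 0.4 [[268, 169], [319, 160], [286, 140], [241, 145]]
weight [604.2 167.8] [146.6 187.8] yaw 0.5 [[216, 199], [140, 188], [84, 250], [177, 266]]
    [537.8  68.5  34.4] 0.2
    [680.8  69.8  35.6] 0.1
    [681.7 251.3  31.7] 1.1
    [537.4 250.7  33.8] 6.9
line [1.444000e-01 3.546635e+02] [ 309.5172 -266.4185] [395.9704 256.2536]
line [1.432000e-01 3.537111e+02] [ 312.1701 -256.624 ] [398.4387 261.0548]
sealer hinge (array([ 645.82721206, -327.70781212,   77.10340549]), np.float64(16.03253289177339)) near corner (array([ 656.49958387, -317.81296827,    1.65073139]), np.float64(41.56924878330136))
```

Request:
{"api": "servo_tool", "payload": {
  "series": "8.5 -4.9 -3.7 0 0 0 0; 8.5 -9.8 -7.4 0 0 0 0; 8.5 -14.7 -11.1 0 0 0 0; 8.5 -19.6 -14.8 0 0 0 0; 8.5 -24.5 -18.5 0 0 0 0"
}}

```text
time: 1.02
tool_pos: [342.1, 308.1, 193.8]
ee_rot: [0.0, 0.136, 0.991, 0.0]
force: [1.2, 1.1, -0.3]
finger_gap: 85.2
```

Request:
{"api": "servo_tool", "payload": {
  "series": "8.5 -4.9 -3.7 0 0 0 0; 8.5 -9.8 -7.4 0 0 0 0; 8.5 -14.7 -11.1 0 0 0 0; 8.5 -19.6 -14.8 0 0 0 0; 8.5 -24.5 -18.5 0 0 0 0"
}}

```text
time: 1.65
tool_pos: [528.3, 63.7, 193.7]
ee_rot: [0.0, 0.136, 0.991, 0.0]
force: [0.8, -0.2, 0.7]
finger_gap: 85.2
```

Request:
{"api": "servo_tool", "payload": {
  "series": "8.5 -4.9 -3.7 0 0 0 -4; 8.5 -9.8 -7.4 0 0 0 -7.6; 8.5 -14.7 -11.1 0 0 0 -7.6; 8.5 -19.6 -14.8 0 0 0 -7.6; 8.5 -24.5 -18.5 0 0 0 -7.6"
}}

```text
time: 2.28
tool_pos: [714.3, -180.4, 193.4]
ee_rot: [0.0, 0.07, 0.998, 0.0]
force: [0.9, 1.2, -0.3]
finger_gap: 84.8
```

```bash
cat > go.py <<'E'
from h import *
import sys
def goal(x,y,z,yawdeg):
    s=robot.get_state(); r=rot(s['ee_rot']); t=np.radians(yawdeg)  # tray yaw: tool y along tray y, tool z down
    xt=np.array([-np.cos(t),-np.sin(t),0]); zt=np.array([0,0,-1.]); G=R.from_matrix(np.c_[xt,np.cross(zt,xt),zt])
    print('t',round(s['time'],2),'tcp',np.round(s['tool_pos'],1),'F',np.round(s['force'],1),'shift cm',np.round(r.inv().apply(np.array([x,y,z])-s['tool_pos'])/10,2),'turn deg',np.round(np.degrees((r.inv()*G).as_rotvec()),2))
if __name__=='__main__': goal(*map(float,sys.argv[1:]))
E
python3 go.py 717 -180 3 -8.1; python3 - <<'E'
from h import *
f=grab_frame("wrist");cv2.imwrite('pics/w1.png',f['image'][...,::-1]); print(f['T_tool_cam'])
E
```

```text
t 2.27 tcp [ 714.3 -180.4  193.4] F [ 0.9  1.2 -0.3] shift cm [-0.25  0.07 19.04] turn deg [0.02 0.02 0.06]
[[-1.41142043e-04 -9.49597367e-01 -3.13472201e-01  8.12161286e+01]
 [ 9.99999672e-01 -3.84029882e-04  7.13083225e-04  3.51931154e-01]
 [-7.97524645e-04 -3.13471997e-01  9.49597110e-01 -1.79602460e+02]
 [ 0.00000000e+00  0.00000000e+00  0.00000000e+00  1.00000000e+00]]
```

View pics/w1.png

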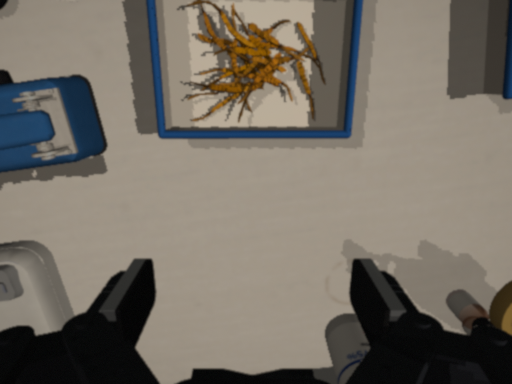

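Wrist view: the far rim is level at row ~137 (outer edge), columns 157–353, with the fingers well behind it and centred. The sealer at the left (x<105) is clear. The bottle (345,345) stands behind, so I'll check its distance too.

```bash
cat >> h.py <<'E'
def wrist():
    s=robot.get_state(); f=grab_frame("wrist"); T=np.eye(4); T[:3,:3]=rot(s['ee_rot']).as_matrix(); T[:3,3]=s['tool_pos']
    M=T@f['T_tool_cam']; q=R.from_matrix(M[:3,:3]).as_quat(); f['xyz']=M[:3,3]; f['attitude']=np.r_[q[3],q[:3]]; return f
E
python3 - <<'E'
from m import *
f=wrist(); a=grab_frame("scene"); b=grab_frame("side")
print(plane(f,[(157,138),(353,137)],36).round(1), 'bottle base',plane(f,[(345,315)],0).round(0),'bottle top at z',plane(f,[(345,315)],100).round(0),'scale',plane(f,[(20,240)],20).round(0))
print(tri(f,(353,137),a,(364,183)),tri(f,(157,138),a,(415,225)),tri(f,(353,137),b,(166,152)))
print('bottle',tri(a,(463,120),b,(45,86)),tri(a,(452,180),b,(60,155)))
E
```

```text
[[ 678.7 -277.8   36. ]
 [ 705.2  -88.1   36. ]] bottle base [[ 942. -101.    0.]] bottle top at z [[ 860. -121.  100.]] scale [[ 772. -464.   20.]]
(array([703.43809771, -85.46367964,  33.67757855]), np.float64(6.097774660265412)) (array([ 673.12761644, -272.10602969,   38.56477922]), np.float64(13.771587520464308)) (array([703.29916368, -88.08010605,  31.6699887 ]), np.float64(5.781931600305964))
bottle (array([959.92780219, -87.73611863, 150.39155118]), np.float64(0.4003672104513686)) (array([966.20924174, -91.96101575,  -6.56512765]), np.float64(10.85031746466464))
```

```bash
python3 go.py 723 -184 4 -8.1
```

```text
t 2.48 tcp [ 713.2 -179.7  192. ] F [-0.8  0.2 -0.5] shift cm [-1.07 -0.3  18.8 ] turn deg [ 0.05 -0.12 -0.03]
```

Request:
{"api": "servo_tool", "payload": {
  "series": "8.5 -1 -0.4 4 0 0 0; 8.5 -1 -0.4 8 0 0 0; 8.5 -1 -0.4 12 0 0 0; 8.5 -1 -0.4 15 0 0 0; 8.5 -1 -0.4 15 0 0 0"
}}

```text
time: 3.1
tool_pos: [719.7, -181.6, 41.2]
ee_rot: [-0.003, 0.069, 0.998, 0.001]
force: [-0.7, 0.2, -0.1]
finger_gap: 84.8
```

```bash
python3 - <<'E'
from h import *
f=grab_frame("scene")['image'][100:260,290:512];g=grab_frame("wrist")['image']
cv2.imwrite('pics/d1.png',np.vstack([cv2.resize(f,(416,300)),cv2.resize(g,(416,300))])[...,::-1])
E
```

```text
(no output)
```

View pics/d1.png

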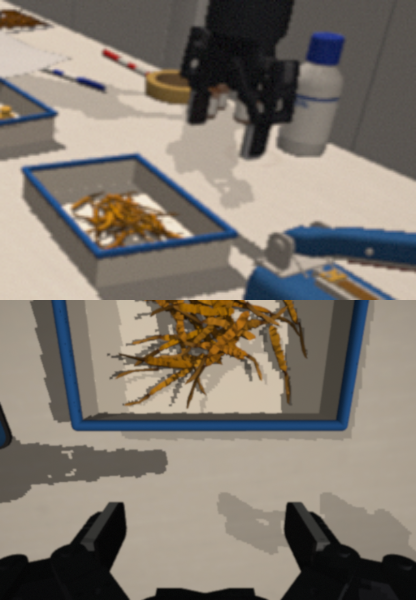

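The open fingers hang behind the far rim with a visible gap, centred on it. Next I lower them the rest of the way and start pulling.

Request:
{"api": "servo_tool", "payload": {
  "series": "8.5 0 0 2 0 0 0; 8.5 0 0 3.7 0 0 0; 8.5 0 0 3.7 0 0 0; 8.5 0.5 0 3.7 0 0 0; 8.5 1 0 3.7 0 0 0"
}}

```text
time: 3.82
tool_pos: [712.9, -182.8, 7.4]
ee_rot: [0.001, 0.07, 0.998, -0.0]
force: [0.5, 0.0, 0.9]
finger_gap: 85.1
```

Request:
{"api": "servo_tool", "payload": {
  "series": "8.5 0.8 0 0 0 0 0; 8.5 1.6 0 0 0 0 0; 8.5 2.4 0 0 0 0 0; 8.5 3.2 0 0 0 0 0; 8.5 4 0 0 0 0 0"
}}

```text
time: 4.45
tool_pos: [672.5, -177.0, 6.5]
ee_rot: [0.0, 0.07, 0.998, 0.0]
force: [0.1, -0.7, -0.4]
finger_gap: 84.9
```

```bash
python3 go.py 520 -155 4 -8.1; python3 - <<'E'
from h import *
f=grab_frame("scene")['image'][100:260,290:512];g=grab_frame("wrist")['image']
cv2.imwrite('pics/d2.png',np.vstack([cv2.resize(f,(416,300)),cv2.resize(g,(416,300))])[...,::-1])
E
```

```text
t 4.45 tcp [ 672.5 -177.     6.5] F [ 0.1 -0.7 -0.4] shift cm [15.4   0.05  0.25] turn deg [0.01 0.   0.07]
```

View pics/d2.png

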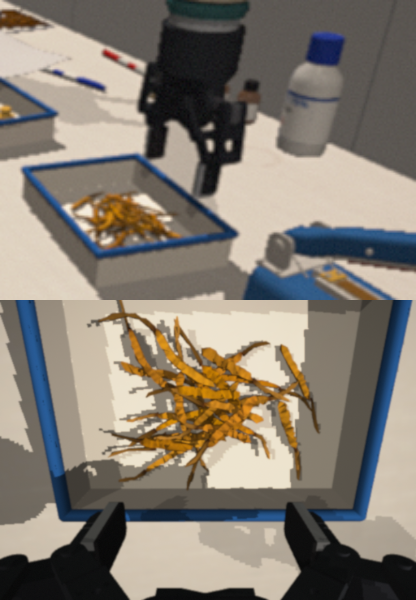

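The picture is ambiguous: the fingertips overlap the far rim at wrist-crop row ~510 and the tray doesn't seem to have moved in the scene view. I'll measure before moving further.

```bash
python3 - <<'E'
from m import *
s=robot.get_state(); print(s['time'],s['tool_pos'],s['force'])
a,b,w=grab_frame("scene"),grab_frame("side"),wrist()
for f,r in((a,(250,165,416,245)),(b,(160,122,266,190))):
    T=tray(f,r); print(np.round(T[0][0],1),np.round(T[0][1],1),round(T[3],2),T[2].tolist())
h=cv2.cvtColor(w['image'],cv2.COLOR_RGB2HSV);m=cv2.inRange(h,(102,110,30),(128,255,255))
for c in(180,256,320):
    r=np.where(m[:,c])[0]; print(c,r.min(),r.max(),plane(w,[(c,r.max())],36).round(1))
i=rot(w['attitude'])
for z in(-13,0):
    P=rot(s['ee_rot']).apply([[11,42,z],[-11,42,z]])+s['tool_pos']
    d=i.inv().apply(P-w['xyz']); print(z,w['cx']+w['fx']*d[:,0]/d[:,2],w['cy']+w['fy']*d[:,1]/d[:,2])
g=w['image'][200:384];q=a['image'][130:230,320:440]
cv2.imwrite('pics/d3.png',np.vstack([cv2.resize(q,(640,360)),cv2.resize(g,(640,230))])[...,::-1])
E
```

```text
4.55 [ 671.89688382 -176.83979646    6.48251519] [ 0.81028254  0.58384488 -0.32252297]
[ 608.4 -171.9] [188.7 150.1] -8.24 [[343, 237], [415, 225], [364, 183], [302, 190]]
[ 606.7 -163.8] [215.8 146.4] -7.95 [[260, 130], [213, 122], [166, 152], [229, 165]]
180 265 278 [[ 681.  -214.5   36. ]]
256 265 278 [[ 686.4 -176.6   36. ]]
320 264 278 [[ 690.9 -144.7   36. ]]
-13 [331.39319783 328.46194655] [218.87028708 256.14842473]
0 [326.29999063 323.72742973] [209.98040578 245.25898027]
```

View pics/d3.png

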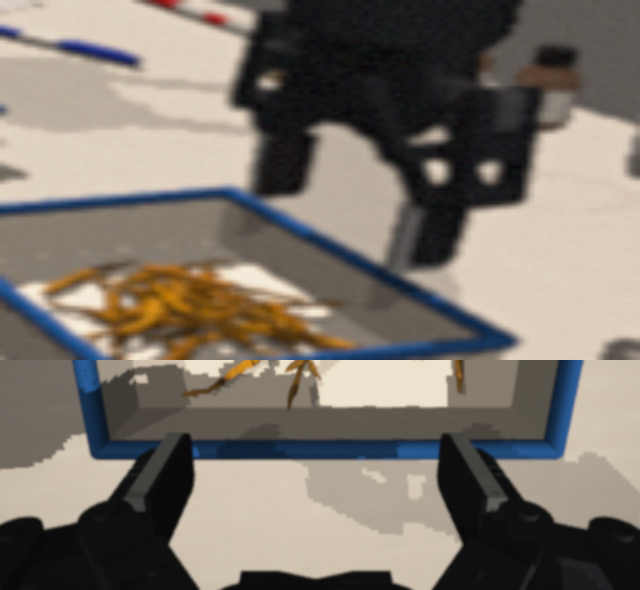

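```bash
python3 - <<'E'
from m import *
s=robot.get_state(); a,w=grab_frame("scene"),wrist(); r=rot(s['ee_rot'])
for p,q in (((151,260),(397,202)),((146,260),(394,205)),((354,260),(370,184)),((354,260),(374,184))):
    X,e=tri(w,p,a,q); print(X.round(1),round(e,1),'tool',r.inv().apply(X-s['tool_pos']).round(1))
def proj(f,P):
    d=rot(f['attitude']).inv().apply(P-f['xyz']); return np.c_[f['cx']+f['fx']*d[:,0]/d[:,2],f['cy']+f['fy']*d[:,1]/d[:,2]]
for z in(0,-13,-30,-45):
    P=r.apply([[11,-43,z],[-11,-43,z],[11,43,z],[-11,43,z]])+s['tool_pos']; print(z,proj(w,P).round().tolist(),proj(a,P).round().tolist())
E
```

```text
[ 661.4 -219.6   58.9] 7.4 tool [  5.9 -43.7 -52.3]
[ 658.8 -220.7   55.6] 0.4 tool [  8.3 -45.1 -49. ]
[ 671.5 -133.5   58. ] 2.7 tool [  8.   43.  -51.4]
[ 675.9 -134.9   56.8] 10.3 tool [  3.4  42.3 -50.2]
0 [[175.0, 212.0], [178.0, 247.0], [328.0, 212.0], [325.0, 247.0]] [[388.0, 227.0], [398.0, 226.0], [365.0, 206.0], [374.0, 205.0]]
-13 [[170.0, 221.0], [173.0, 258.0], [333.0, 221.0], [330.0, 258.0]] [[389.0, 221.0], [399.0, 220.0], [365.0, 201.0], [375.0, 200.0]]
-30 [[162.0, 235.0], [165.0, 275.0], [341.0, 235.0], [337.0, 275.0]] [[391.0, 214.0], [401.0, 212.0], [367.0, 194.0], [376.0, 192.0]]
-45 [[153.0, 250.0], [157.0, 293.0], [349.0, 250.0], [345.0, 293.0]] [[392.0, 206.0], [402.0, 205.0], [368.0, 187.0], [377.0, 186.0]]
```

The two views put the open fingertips about 50 mm behind the reported TCP, so at z≈57 and not the 20 the text implies. The fingers passed over the rim without touching (F≈0, tray unmoved). I'll go back behind the rim and lower by the measured offset in small, force-checked steps.

Request:
{"api": "servo_tool", "payload": {
  "series": "8.5 -2.5 0 0 0 0 0; 8.5 -5.2 0 0 0 0 0; 8.5 -5.2 0 0 0 0 0; 8.5 -5.2 0 1 0 0 0; 8.5 -5.2 0 2 0 0 0"
}}

```text
time: 5.42
tool_pos: [723.1, -184.0, -14.5]
ee_rot: [-0.001, 0.07, 0.998, 0.0]
force: [0.3, -0.0, 0.4]
finger_gap: 85.2
```

```bash
cat > tip.py <<'E'
from m import *
s=robot.get_state(); print(round(s['time'],2),s['tool_pos'].round(1),s['force'].round(1))
a,w=grab_frame("scene"),wrist()
q=cv2.resize(a['image'][130:230,320:440],(640,360),interpolation=cv2.INTER_CUBIC);g=cv2.resize(w['image'][200:384],(640,230))
import sys
cv2.imwrite(sys.argv[1],np.vstack([q,g])[...,::-1])
E
python3 tip.py pics/d4.png
```

```text
5.42 [ 723.1 -184.   -14.5] [ 0.3 -0.   0.4]
```

View pics/d4.png

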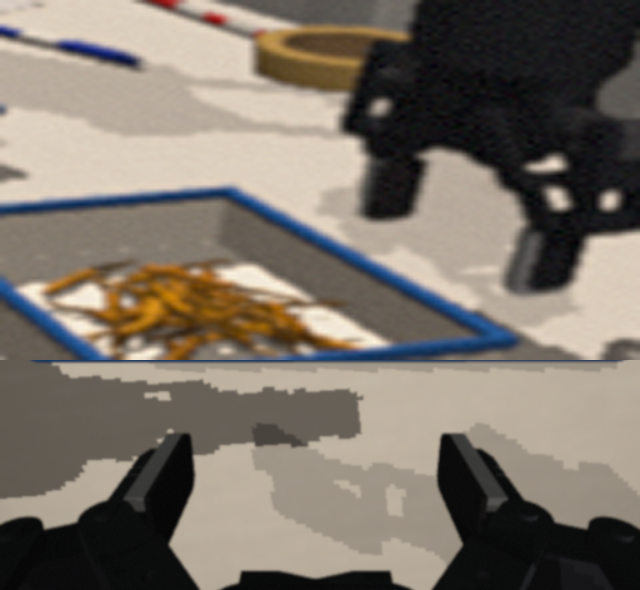

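Here the TCP reads −14.5 mm with no contact force and both tips still clear of the table (scene px (392,190) and (418,210)), which confirms the offset. Lowering another 16 mm.

Request:
{"api": "servo_tool", "payload": {
  "series": "8.5 0 0 0.5 0 0 0; 8.5 0 0 1.0 0 0 0; 8.5 0 0 1.6 0 0 0; 8.5 0 0 1.6 0 0 0"
}}

```text
time: 6.02
tool_pos: [724.0, -184.1, -30.3]
ee_rot: [-0.001, 0.07, 0.998, 0.0]
force: [-0.3, 0.2, 0.6]
finger_gap: 85.1
```

```bash
python3 tip.py pics/d5.png
```

```text
6.03 [ 724.  -184.1  -30.3] [-0.3  0.2  0.6]
```

View pics/d5.png

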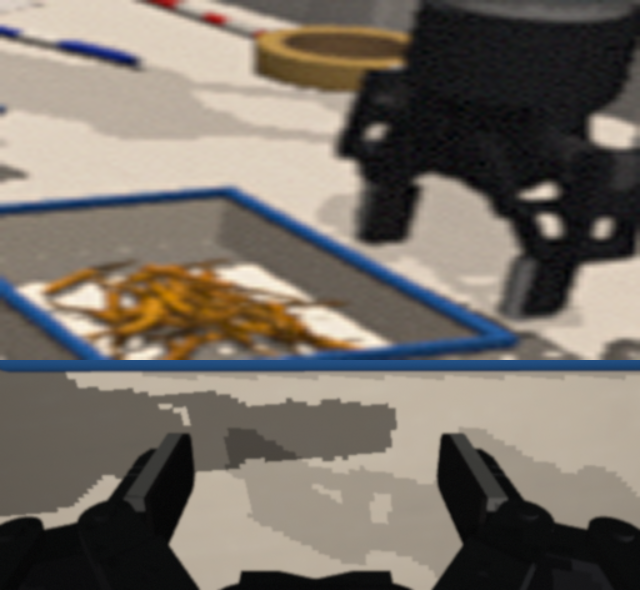

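The tips are still above the table: left bottom at scene px (392,197), right at (419,218). I'll triangulate how high.

```bash
python3 - <<'E'
from m import *
a,w=grab_frame("scene"),wrist()
for p,q in (((354,260),(389,197)),((354,260),(392,197)),((148,260),(415,217)),((148,260),(419,218))):
    X,e=tri(w,p,a,q); print(X.round(1),round(e,1))
E
```

```text
[ 722.7 -140.4   21.4] 1.9
[ 725.8 -141.7   20.9] 7.8
[ 710.5 -227.1   21.3] 1.8
[ 714.8 -230.1   18.4] 7.4
```

Request:
{"api": "servo_tool", "payload": {
  "series": "8.5 0 0 0.4 0 0 0; 8.5 1 0 0.4 0 0 0; 8.5 2 0 0.4 0 0 0; 8.5 3 0 0.4 0 0 0; 8.5 4 0 0.4 0 0 0"
}}

```text
time: 6.85
tool_pos: [685.0, -178.8, -33.3]
ee_rot: [0.001, 0.07, 0.998, -0.0]
force: [2.4, -0.9, -1.1]
finger_gap: 85.1
```

Request:
{"api": "servo_tool", "payload": {
  "series": "8.5 1 0 0 0 0 0; 8.5 2 0 0 0 0 0; 8.5 3 0 0 0 0 0; 8.5 4 0 0 0 0 0; 8.5 5 0 0 0 0 0"
}}

```text
time: 7.48
tool_pos: [635.1, -171.8, -33.3]
ee_rot: [0.0, 0.07, 0.998, -0.0]
force: [2.5, -0.3, -0.3]
finger_gap: 85.0
```

```bash
cat > meas.py <<'E'
from m import *
s=robot.get_state(); print(round(s['time'],2),s['tool_pos'].round(1),s['force'].round(1))
a,b,w=grab_frame("scene"),grab_frame("side"),wrist()
k,c=.1438,354.2; n=np.array([1,-k])/np.hypot(1,k)
for nm,f,r in(('scene',a,(170,160,416,300)),('side',b,(160,122,345,270))):
    T=tray(f,r); m=np.array(T[0][0]); print(nm,m.round(1),np.round(T[0][1],1),'yaw rel line',round(T[3]+8.18,2),'x in line',round(n@m-n[0]*c,1))
T=tray(b,(75,180,225,275)) if s['tool_pos'][0]>600 else None
h=cv2.cvtColor(w['image'],cv2.COLOR_RGB2HSV);m=cv2.inRange(h,(102,110,30),(128,255,255)); m[310:]=0
for col in(180,320):
    r=np.where(m[:,col])[0]
    if len(r): p=plane(w,[(col,r.max())],36)[0]; print('wrist far rim',col,r.max(),p.round(1),'line dist',round(n@p[:2]-n[0]*c,1))
E
python3 meas.py
```

```text
7.47 [ 635.1 -171.8  -33.3] [ 2.5 -0.3 -0.3]
scene [ 547.7 -163.1] [188.5 153. ] yaw rel line 0.04 x in line 214.7
side [ 550.2 -156.2] [217.5 163.1] yaw rel line 1.52 x in line 216.2
wrist far rim 180 278 [ 617.8 -195.7   36. ] line dist 288.8
wrist far rim 320 277 [ 624.6 -144.5   36. ] line dist 288.2
```

The tray follows the fingers squarely (force 2.5 N). About 139 mm remain.

Request:
{"api": "servo_tool", "payload": {
  "series": "8.5 1.2 0 0 0 0 0; 8.5 2.4 0 0 0 0 0; 8.5 3.6 0 0 0 0 0; 8.5 4.8 0 0 0 0 0; 8.5 6 0 0 0 0 0"
}}

```text
time: 8.25
tool_pos: [575.1, -163.3, -33.4]
ee_rot: [0.0, 0.07, 0.998, 0.0]
force: [2.4, -0.0, -1.5]
finger_gap: 85.3
```

Request:
{"api": "servo_tool", "payload": {
  "series": "8.5 1.2 0 0 0 0 0; 8.5 2.4 0 0 0 0 0; 8.5 3.6 0 0 0 0 0; 8.5 4.8 0 0 0 0 0; 8.5 6 0 0 0 0 0"
}}

```text
time: 8.88
tool_pos: [515.9, -154.9, -33.5]
ee_rot: [0.0, 0.07, 0.998, 0.0]
force: [2.6, -0.6, -1.1]
finger_gap: 85.2
```

```bash
python3 meas.py
```

```text
8.88 [ 515.9 -154.9  -33.5] [ 2.6 -0.6 -1.1]
scene [ 429.6 -146.1] [188.5 149.8] yaw rel line -0.06 x in line 95.5
side [ 428.3 -127.9] [195.4 150.6] yaw rel line 0.28 x in line 91.6
wrist far rim 180 278 [ 498.3 -178.5   36. ] line dist 168.0
wrist far rim 320 277 [ 505.1 -127.4   36. ] line dist 167.5
```

Request:
{"api": "servo_tool", "payload": {
  "series": "8.5 0.6 0 0 0 0 0; 8.5 1.2 0 0 0 0 0; 8.5 1.8 0 0 0 0 0; 8.5 1.8 0 0 0 0 0; 8.5 -1 0 0 0 0 0"
}}

```text
time: 9.65
tool_pos: [523.1, -155.2, -33.9]
ee_rot: [-0.003, 0.07, 0.998, 0.001]
force: [1.3, -0.1, -0.6]
finger_gap: 85.0
```

Request:
{"api": "servo_tool", "payload": {
  "series": "8.5 -2 0 0 0 0 0; 8.5 -2 0 -4 0 0 0; 8.5 -2 0 -9 0 0 0; 8.5 -2 0 -14 0 0 0; 8.5 -2 0 -18 0 0 0"
}}

```text
time: 10.28
tool_pos: [545.5, -159.0, 148.3]
ee_rot: [-0.0, 0.07, 0.998, 0.0]
force: [0.3, 0.1, -0.1]
finger_gap: 84.9
```

```bash
python3 meas.py; python3 - <<'E'
from m import *
a,b,w=grab_frame("scene"),grab_frame("side"),wrist()
T=tray(a,(235,135,325,185)); print('weight scene',T[0])
T=tray(b,(75,180,225,275)); print('weight side',T[0],T[3])
k,c=.1438,354.2; n=np.array([1,-k])/np.hypot(1,k)
# near rim top edge triangulated from both fixed views
A=tray(a,(170,160,416,300)); B=tray(b,(160,122,345,270)); print(A[2].tolist(),B[2].tolist())
for p,q in zip(A[2],B[2]):
    X,e=tri(a,p,b,q); print(X.round(1),round(e,1),'line',round(n@X[:2]-n[0]*c,1))
ims=[cv2.resize(f['image'],(400,300)) for f in(a,b,w)]
cv2.imwrite('pics/e1.png',np.vstack([np.hstack(ims[:2]),np.hstack([ims[2],ims[2]*0])])[...,::-1])
E
```

```text
10.28 [ 545.5 -159.   148.3] [ 0.3  0.1 -0.1]
scene [ 410.1 -143. ] [188.7 145.9] yaw rel line -0.02 x in line 75.6
side [ 410.4 -122.9] [190.6 145.7] yaw rel line 0.24 x in line 73.1
wrist far rim 180 101 [ 476.3 -210.4   36. ] line dist 150.8
wrist far rim 320 101 [492.6 -95.1  36. ] line dist 150.5
weight scene ((602.6152954101562, 146.17149353027344), (147.42138671875, 187.2074737548828), 0.6450431942939758)
weight side ((604.1680297851562, 167.6894989013672), (146.4768829345703, 188.6459503173828), 0.5401548743247986) 0.5401586
[[225, 254], [309, 241], [276, 193], [208, 200]] [[344, 145], [287, 135], [257, 171], [329, 185]]
[ 335.9 -213.6   33.5] 11.8 line 12.3
[ 470.6 -235.6   34.3] 1.0 line 148.7
[496.7 -54.4  33.5] 4.0 line 148.8
[355.4 -32.6  35.1] 5.0 line 5.8
```

View pics/e1.png

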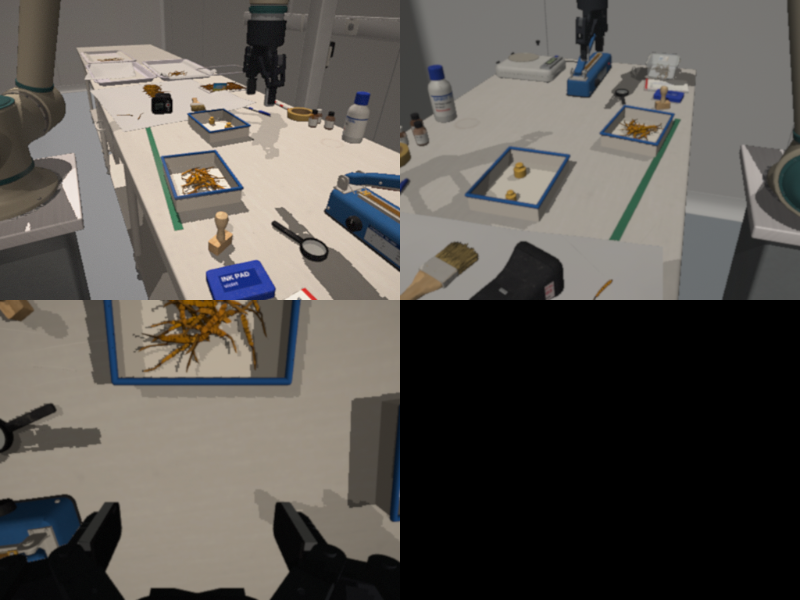

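The herb tray lies over the green line and parallel to it, with its near rim from about (163,157) to (179,207) in the scene tile. The weight tray hasn't moved and the gripper is clear in the air. Handing in.

```bash
python3 -c "
from rig import job
print(job.sign_off())"
```

```text
the job is handed in; nothing more can be done
None
```

I hooked the open fingers behind the herb tray's far rim, slid it about 200 mm towards the robot, then backed off, lifted clear and handed the job in at about 10.5 s. No verdict was reported.

**Herb tray:** its centre is 75.6, 73.1 and about 75.7 mm from the line's middle by the scene, side and wrist cameras (60 to 90 needed). It is parallel to the line within 0.3°. It sits about 140 mm along the line from its middle (limit 280). I did not measure tilt or speed separately. The pull force was about 2.5 N.

**Weight tray:** it moved less than 0.5 mm in either fixed view.

**What failed or disagreed:**
- **First hook missed:** the fingers passed over the rim without touching it. Two views put the open fingertips about 50 mm behind the reported TCP, where the text says 13. I then lowered by the measured offset, to TCP z of −33 mm, with no contact on the table.
- **Camera disagreement:** the two fixed cameras differ by about 20 mm in where the trays lie sideways (along y), which matters little here. One triangulated near-rim corner came out 12 mm off the line, but its rays missed each other by 12 mm, so I did not rely on it. The other near corner gave 6 mm, and the far corners put the near rim about 1 mm off.
- **Rim height:** it triangulated to about 34 mm, consistent with the stated 32 to 40 mm.

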